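Bolt the popcorn cabinet's sash open for serving

ROBOT

A 6-joint arm with a two-finger parallel gripper is mounted at the origin on the work surface. World frame = base frame: x ahead of the robot, y to its left, z up, the work surface at z = 0. Lengths are in m, angles in rad, forces in N, time in s.
With the tool pointing down it reaches from about 0.3 to 0.75 m from the base axis. Payload 8.5 kg.
Tool frame: the origin (TCP) lies midway between the tips of the shut fingers; the grasp point (between the pads) lies 19 mm behind it; x points along the fingers, z is the direction in which the jaws open and shut, and the axes are right-handed (so a half turn about x gives the same grasp; the last joint's range is limited). The gripper opens to 85 mm and grips with 20 to 120 N. Pads are 22 mm wide; open, the fingers measure 114 mm over their backs; the gripper's body (76 mm by 85 mm) begins 54 mm behind the grasp point. The pads swing forward as they close: fully open they stand 13 mm farther back than shut.
Start: joints at [-1.423, 0.381, 1.297, -0, 1.464, -0.215], TCP at [0.195, -0.514, 0.231] pointing down, gripper open.
Joint ranges: [-3.11, 3.11], [-0.89, 2.33], [0.22, 2.48], [-1.42, 4.56], [0.17, 2.85], [-2.88, 2.88]. Speed limits (rad/s): [2.39, 2.39, 3.14, 3.14, 3.14, 3.14].

INTERFACE

Orientations are given as [roll, pitch, yaw] about the fixed x, y, z axes, in that order (R = Rz(yaw) Ry(pitch) Rx(roll)).
In Python, from bench import telemetry, imaging, r gives the robot as it stands.
- The arm moves only by the tool servo_tool, never from a script. Its argument "series" is a list of rows, each a list of 3 entries, a list of its own where there are three numbers: the turn, a rotation vector about the tool's x, y, z in degrees, then the shift along the tool's x, y, z in cm, then the finger opening in cm, from 0 to 8.54. In form: [[[wx, wy, wz], [dx, dy, dz], grip], ...]. A call has 1 to 5 rows; each row shifts and turns the commanded pose from where the row before left it, along the tool's axes as they then stand; what a row does not reach is not made up. A row lasts 1/10 s, in which the tool goes at most 50 mm and 8.59 degrees, less where a joint would pass 70% of its speed; a pose out of reach is approached as far as the arm can. A call is refused whole if a number of a shift passes 5 or a number of a turn 8.59, either way. A call with a gripper value outside its range is refused whole. The fingers move at their own pace and stop on an object; the grip force is fixed at half the most. Time passes only in rows, so rows that do not move let the fingers close. It gives the time, the measured TCP pose, the force and the opening at its end, in the units of the state.
- telemetry.get_obs(): the state, without advancing time (a new reading comes with each control period).
- imaging.get_image(name): name is "scene" or "top" or "wrist"; returns a dict with "frame" (384x512x3 uint8, blue, green, red), "fovy" (degrees; the focal length in pixels is half the picture's height over the tangent of half this angle, whatever the lens; pixels are square), "cx", "cy" (the principal point, pixels), "extrinsics" (4x4, takes a point from camera to world coordinates). Camera axes: x right, y up, looking along -z (the intrinsics and any distortion apply to the point x, -y, -z); pixel columns grow to the right and rows downward; lengths in m; the calibration is good to about 2 mm. A picture is of the moment at which its call begins. There is no depth.
- r.hand_in(): hands the job in, once; it reports no verdict.
The state is a dict: "t": time; "joints": joint angles; "joint_vel": joint speeds; "joint_efforts": joint torques, N m; "ee_pos": TCP position; "orientation": TCP orientation; "ft_force": force on the tool from outside, world axes, zero at the start; "ft_torque": the same for the moment, N m; "grip_width": finger opening in m.
Only numpy, scipy, OpenCV 4.12 (cv2) and the standard library are available. Lean on these libraries where they do the work, as an engineer would, in place of code of your own. Each camera call takes 0.05 s, during which the arm holds its last target.

TASK

Open the popcorn cabinet for serving: push its glass sash up by the lift bar until the eye on the sash is level with the barrel bolt on the panel beside it, then push the bolt by its knob through the eye, fully home against its guide, so that the sash is held up. Leave the bowls, shakers, scoop and carton standing where they are.

Things in the scene. Friction and masses are not known exactly. Their poses are not given: they have to be found in the camera images.
- cabinet: Red countertop popcorn cabinet, 420 mm wide, 270 deep, 540 high, fixed; its front looks roughly at the robot. Origin on the table in the front face's plane, under the line between sash opening (y -200 to 0 mm) and solid control panel (y 0 to 200). x points into the cabinet, y to the left along the front as one faces it, z up. The face is plane x = 0; plinth below the sash 85 mm high.
- sash (a joint): Rise of the glass sash (198 mm wide, aluminium frame) in its vertical track, m: 0 shut, 0.165 at the upper stop. It hangs on a counterbalance with about 2 to 4 N of friction: it moves when pushed up or down and stays where it is left. At 0.133 the eye is level with the bolt.
- lift_bar (a point): Middle of the sash's lift bar: a steel bar 12 mm thick, 100 mm long, parallel to the front, standing 45 mm off it (about 40 mm free behind the bar), near the sash's lower edge, open from above and below. Rises with the sash: 0.102 m above the table when shut. Axes as the cabinet's.
- eye (a point): Centre of the eye on the sash: an 18 mm round hole in an upright steel plate 38 x 38 mm, 10 mm thick, 34 mm out from the front face; the hole runs along the cabinet's y. Rises with the sash: 0.132 m above the table when shut. It lies 85 mm to the left (+y) of the lift bar's middle and 30 mm higher. Axes as the cabinet's.
- bolt_guide (a point): Centre of the outer (left) face of the barrel bolt's outer guide, against which the knob rests when the bolt is home. Fixed on the panel at cabinet x -34, y 98 mm, 0.265 m above the table. The outer guide is 30 x 30 mm; the other lies 60 mm to its right; both have 14 mm holes. Axes as the cabinet's.
- bolt_tip (a point): Tip of the bolt: a loose steel rod 12 mm thick, 158 mm long from knob to tip, level in its two guides, tip to the right towards the sash; the last 16 mm taper to 5 mm. It starts withdrawn, the tip 10 to 35 mm short of the eye's plate, slides easily and can roll about its axis. Home, the tip is 30 mm beyond the eye's centre.
- bolt_knob (a point): Middle of the outer (left) end face of the bolt's black knob, 34 mm across and 28 mm long, on the rod's axis. Home, this point is 28 mm to the left of bolt_guide. A push on this face towards the right slides the bolt in.
- bowl_front: White bowl 140 mm across, 55 mm high, on the table in front of the sash; to be left alone. Origin under its centre.
- shaker_panel: Seasoning shaker 42 mm across, 95 mm high, in front of the control panel under the bolt; to be left alone. Origin under its centre.
- shaker_post: Seasoning shaker 42 mm across, 95 mm high, near the cabinet's right front corner; to be left alone. Origin under its centre.
- shaker_table: Seasoning shaker 42 mm across, 95 mm high, on the open table; to be left alone. Origin under its centre.
- bowl_blue: Blue bowl 150 mm across, 65 mm high, on the open table; to be left alone. Origin under its centre.
- scoop: Aluminium popcorn scoop with a black handle, 210 mm long, 45 mm high, on the open table; to be left alone. Origin under the back of its pan.
- carton: Open cardboard carton 110 x 80 x 70 mm on the open table; to be left alone. Origin under its centre.

How it is judged:
On the way:
1. the sash is raised until its eye is level with the bolt, within 8 mm (value of joint sash between 0.125 and 0.141 m and y of bolt_tip in the frame of eye above 0.004 m), for 0.2 s.
At the end, for the whole second after the job is handed in: The bolt runs through the sash's eye, its knob within 6 mm of the guide (tip at least 24 mm beyond the eye's centre and within 7 mm of its axis), and the sash is up (joint 0.125 to 0.141) and still (y of bolt_tip in the frame of eye below -0.024 m and x of bolt_tip in the frame of eye between -0.007 and 0.007 m and z of bolt_tip in the frame of eye between -0.007 and 0.007 m and distance between bolt_knob and bolt_guide below 0.034 m and value of joint sash between 0.125 and 0.141 m and velocity of joint sash between -0.01 and 0.01 m/s); the robot touches nothing.
It fails at once if a bowl, shaker, the scoop or the carton is moved more than 30 mm (distance of any of bowl_front, shaker_panel, shaker_post, shaker_table, bowl_blue, scoop, carton from where it was at the start of the episode above 0.03 m).
It also fails if it takes over 58 s, if anything falls off the work surface, if the arm or the gripper's body presses on something with over 40 N, if the wrist force passes 120 N, or if a joint passes its speed limit or range.

## Working session

There is one attempt and no reset: what is moved stays moved. The work goes in short steps, Python scripts to look and compute and a tool call to move; the robot and the scene stay as the last step left them, time stands still between calls to the robot, and variables do not carry over. Pictures are saved under pics/ and viewed, and the job is handed in when it is done.

Besides the shell and the picture viewer there is one more tool, called after "Emit:" by a JSON object that holds its "op" and its "data". servo_tool: Moves the arm, as the interface text tells. Its arguments: {"type":"object","properties":{"series":{"type":"array","items":{"type":"array"}}},"required":["series"]}

```bash
mkdir -p pics; ls; python3 - <<'E'
from bench import telemetry, imaging, r
import cv2,numpy as np
print(telemetry.get_obs())
for n in ["scene","top","wrist"]:
    d=imaging.get_image(n); cv2.imwrite(f"pics/{n}0.png",d["frame"]); 
    print(n,{k:(v if k!='frame' else 0) for k,v in d.items()})
E
```

```text
pics
{'t': 0.0, 'joints': array([-1.42327053e+00,  3.81198696e-01,  1.29827645e+00,  3.02256886e-06,
        1.46358050e+00, -2.15310140e-01]), 'joint_vel': array([ 0.00045011, -0.00036322, -0.00190311,  0.00140713,  0.00058612,
       -0.00110304]), 'joint_efforts': array([-3.22826534e-03, -4.48467386e+01, -2.31277817e+01, -3.34246970e-04,
        4.76156754e-03,  6.66720865e-06]), 'ee_pos': array([ 0.19515889, -0.51389629,  0.23070504]), 'orientation': array([2.92422868, 1.56933333, 1.71626796]), 'ft_force': array([-0.53499161, -0.34565378,  0.20604572]), 'ft_torque': array([-0.05162595,  0.02664001, -0.03007828]), 'grip_width': 0.08535138115072426}
scene {'frame': 0, 'fovy': 55.699816119460884, 'cx': 257.1853508125831, 'cy': 186.4148390088155, 'extrinsics': array([[ 7.40957961e-01, -5.26109085e-01,  4.17361390e-01,
         9.33500624e-01],
       [ 6.71551130e-01,  5.79913861e-01, -4.61214693e-01,
        -5.15371159e-01],
       [ 6.15585093e-04,  6.22020212e-01,  7.83000943e-01,
         9.12389046e-01],
       [ 0.00000000e+00,  0.00000000e+00,  0.00000000e+00,
         1.00000000e+00]])}
top {'frame': 0, 'fovy': 47.29720248208814, 'cx': 259.63647329544517, 'cy': 198.20568963730625, 'extrinsics': array([[-0.01023907,  0.99072313, -0.13550958,  0.38641516],
       [-0.99982256, -0.00800051,  0.01705387, -0.07183505],
       [ 0.01581152,  0.13566015,  0.99062925,  1.31654743],
       [ 0.        ,  0.        ,  0.        ,  1.        ]])}
wrist {'frame': 0, 'fovy': 61.18568165935262, 'cx': 256.30173467995036, 'cy': 189.56313759419135, 'extrinsics': array([[ 0.35460019,  0.89900578,  0.25699673,  0.2597312 ],
       [-0.93501592,  0.34152534,  0.09542366, -0.48924808],
       [-0.00198447, -0.27413328,  0.96168966,  0.37407184],
       [ 0.        ,  0.        ,  0.        ,  1.        ]])}
```

View pics/scene0.png

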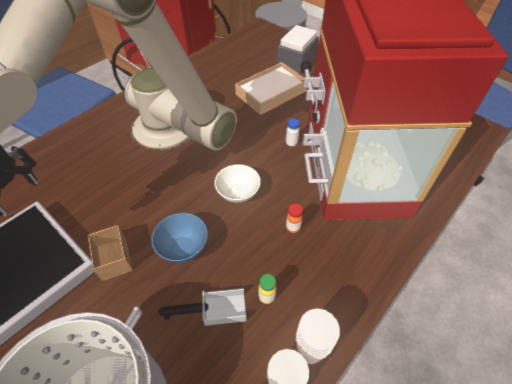

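View pics/top0.png

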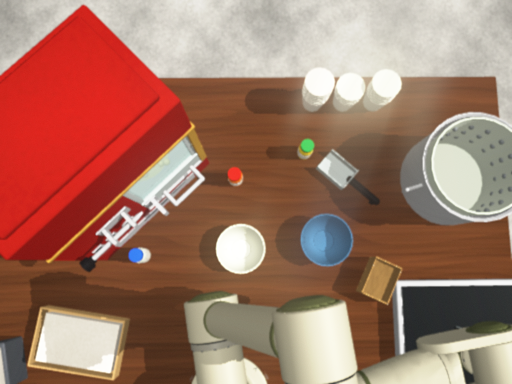

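View pics/wrist0.png

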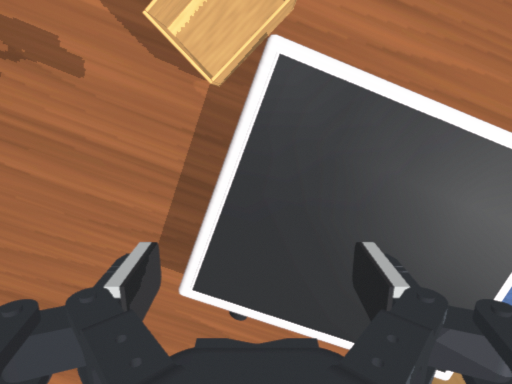

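The scene view shows the cabinet at right (sash with lift bar near (318,165), bolt near (315,88)). The top view shows the hardware running from the knob at (88,264) to the lift bar near (190,185). I'll zoom in on both.

```bash
python3 - <<'E'
import cv2
a=cv2.imread("pics/scene0.png")[40:230,230:430]; cv2.imwrite("pics/s0z.png",cv2.resize(a,None,fx=3.1,fy=3.1,interpolation=cv2.INTER_CUBIC))
a=cv2.imread("pics/top0.png")[120:290,50:260]; cv2.imwrite("pics/t0z.png",cv2.resize(a,None,fx=3.5,fy=3.5,interpolation=cv2.INTER_CUBIC))
E
```

```text
(no output)
```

View pics/s0z.png

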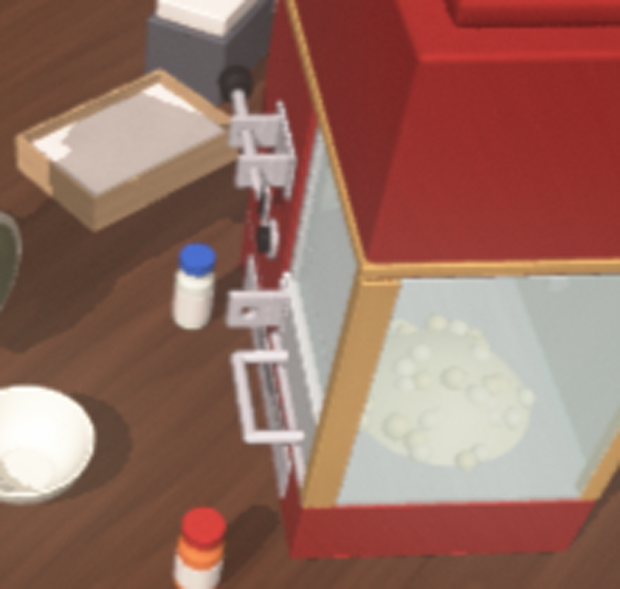

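View pics/t0z.png

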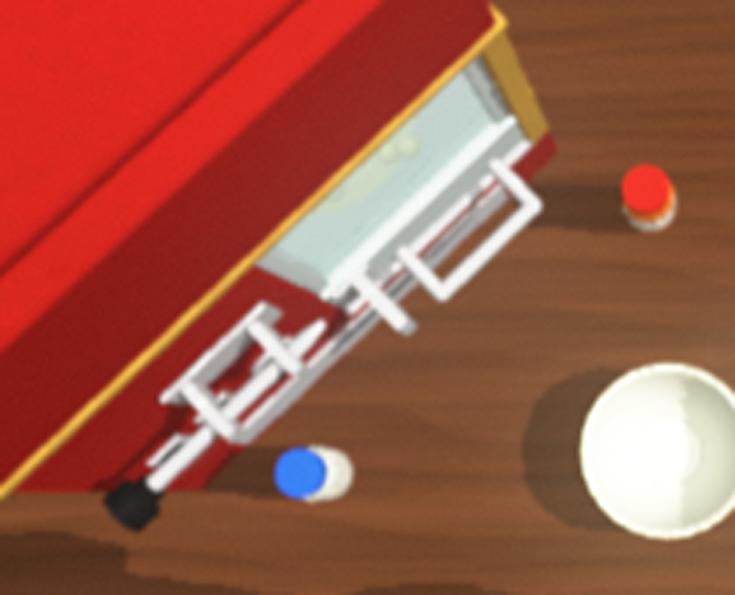

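```bash
cat > h.py <<'E'
import numpy as np, cv2
from scipy.optimize import least_squares
from scipy.spatial.transform import Rotation as Rn
CAM={}
CAM['scene']=(55.699816119460884,257.1853508125831,186.4148390088155,np.array([[7.40957961e-01,-5.26109085e-01,4.17361390e-01,9.33500624e-01],[6.71551130e-01,5.79913861e-01,-4.61214693e-01,-5.15371159e-01],[6.15585093e-04,6.22020212e-01,7.83000943e-01,9.12389046e-01],[0,0,0,1]]))
CAM['top']=(47.29720248208814,259.63647329544517,198.20568963730625,np.array([[-0.01023907,0.99072313,-0.13550958,0.38641516],[-0.99982256,-0.00800051,0.01705387,-0.07183505],[0.01581152,0.13566015,0.99062925,1.31654743],[0,0,0,1]]))
def proj(P,c):
    fovy,cx,cy,E=c; f=192/np.tan(np.radians(fovy)/2)
    p=(np.asarray(P)-E[:3,3])@E[:3,:3]
    return np.stack([cx+f*p[...,0]/-p[...,2],cy-f*p[...,1]/-p[...,2]],-1)
def ray(u,v,c):
    fovy,cx,cy,E=c; f=192/np.tan(np.radians(fovy)/2)
    d=E[:3,:3]@np.array([(u-cx)/f,-(v-cy)/f,-1]); return E[:3,3],d/np.linalg.norm(d)
def onz(u,v,z,c):
    o,d=ray(u,v,c); return o+d*(z-o[2])/d[2]
def cab2w(p,q):
    c,s=np.cos(q[2]),np.sin(q[2]); p=np.asarray(p,float)
    return np.stack([q[0]+c*p[...,0]-s*p[...,1],q[1]+s*p[...,0]+c*p[...,1],p[...,2]],-1)
E
python3 - <<'E'
from h import *
T=lambda u,v:(50+u/3.5,120+v/3.5)
S=lambda u,v:(230+u/3.1,40+v/3.1)
obs=[('top',(-.051,-.165,.108),T(542,205)),('top',(-.051,-.065,.108),T(443,300)),('top',(-.053,-.035,.151),T(415,325)),('top',(-.053,-.025,.151),T(403,334)),
('top',(0,-.21,.085),T(555,136)),('scene',(0,-.21,0),S(293,557)),
('scene',(-.051,-.065,.108),S(233,354)),('scene',(-.051,-.165,.108),S(245,440)),('scene',(-.053,-.035,.151),S(228,293)),('scene',(-.053,-.035,.113),S(228,322)),
('scene',(-.049,.098,.28),S(231,118)),
('top',(-.049,.098,.28),T(205,410)),]
kt=T(133,506); ks=S(236,82)
def res(q):
    r=[proj(cab2w(p,q),CAM[c])-np.array(o) for c,p,o in obs]
    k=cab2w((-.034,q[3],.265),q)
    r+= [proj(k,CAM['top'])-kt, proj(k,CAM['scene'])-ks]
    return np.ravel(r)
s=least_squares(res,[.6,.25,.8,.17],loss='soft_l1')
print(s.x,np.degrees(s.x[2])); print(res(s.x).reshape(-1,2).round(1))
q=s.x
for n,p in dict(bar=(-.045,-.115,.102),eye=(-.034,-.03,.132),guide=(-.034,.098,.265),knobmid=(-.034,q[3],.265)).items(): print(n,cab2w(p,q).round(4))
for n,u,v,z in [('shP',T(300,473)[0],T(300,473)[1],.095),('bowl',T(665,450)[0],T(665,450)[1],.055),('shpost',235,175,.095)]:
    w=onz(u,v,z,CAM['top']); c,sn=np.cos(q[2]),np.sin(q[2]); d=w[:2]-q[:2]; print(n,w.round(3),'cab',[round(c*d[0]+sn*d[1],3),round(-sn*d[0]+c*d[1],3)])
E
```

```text
[0.52571243 0.21841595 0.77025414 0.17251784] 44.132311209144795
[[-1.7  1.5]
 [ 0.5 -0.6]
 [-2.  -1.3]
 [-1.3 -1.3]
 [-5.4 -0.7]
 [-1.7 -2.7]
 [-1.1  3.2]
 [-1.   1.2]
 [ 0.1  5.6]
 [-1.1  5.3]
 [-0.2 -1.7]
 [ 4.4  7.1]
 [-0.9 -2.4]
 [-0.2 -0.4]]
bar [0.5735 0.1045 0.102 ]
eye [0.5222 0.1732 0.132 ]
guide [0.4331 0.2651 0.265 ]
knobmid [0.3812 0.3186 0.265 ]
shP [0.398 0.25  0.095] cab [np.float64(-0.07), np.float64(0.111)]
bowl [ 0.414 -0.036  0.055] cab [np.float64(-0.257), np.float64(-0.105)]
shpost [ 0.62  -0.024  0.095] cab [np.float64(-0.101), np.float64(-0.24)]
```

```bash
python3 - <<'E'
import cv2
a=cv2.imread("pics/scene0.png")[55:205,290:350]; cv2.imwrite("pics/s0zz.png",cv2.resize(a,None,fx=4,fy=4,interpolation=cv2.INTER_CUBIC))
a=cv2.imread("pics/top0.png")[150:280,80:215]; cv2.imwrite("pics/t0zz.png",cv2.resize(a,None,fx=4.5,fy=4.5,interpolation=cv2.INTER_CUBIC))
E
```

```text
(no output)
```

View pics/s0zz.png

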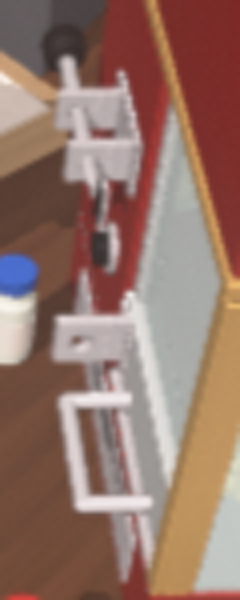

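View pics/t0zz.png

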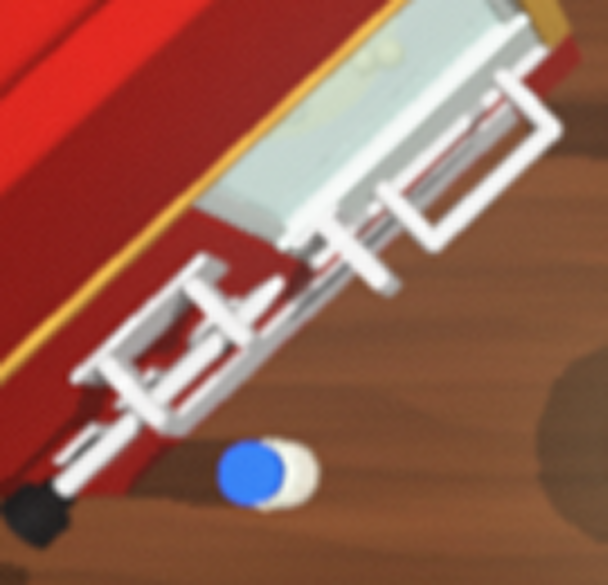

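```bash
cat > fit.py <<'E'
from h import *
T=lambda u,v:(80+u/4.5,150+v/4.5)
S=lambda u,v:(290+u/4,55+v/4)
# (cam,pt,obs,moves with sash)
obs=[('top',(-.051,-.165,.106),T(560,130),1),('top',(-.051,-.065,.106),T(435,248),1),('top',(-.053,-.03,.149),T(390,290),1),
('top',(-.049,.093,.28),T(168,428),0),
('top',(0,-.21,.085),T(582,58),0),('scene',(0,-.21,0),(230+293/3.1,40+557/3.1),0),
('scene',(-.051,-.065,.104),S(59,400),1),('scene',(-.051,-.165,.104),S(77,508),1),('scene',(-.053,-.035,.151),S(57,317),1),('scene',(-.053,-.035,.113),S(55,357),1),('scene',(-.034,-.035,.132),S(83,343),1),
('scene',(-.049,.088,.28),S(57,92),0)]
kt=T(38,510); ks=S(65,45); tt=T(280,280)
def pr(P,c,k):
    p=proj(P,CAM[c]); C=np.array(CAM[c][1:3]); f=192/np.tan(np.radians(CAM[c][0])/2)
    d=(p-C)/f; return C+f*d*(1+k*(d@d))
def res(q):
    k={'top':q[5],'scene':q[6]}
    r=[pr(cab2w(np.add(p,(0,0,m*q[4])),q),c,k[c])-np.array(o) for c,p,o,m in obs]
    kn=cab2w((-.034,q[3]-.014,.265),q); tip=cab2w((-.034,q[3]-.186,.265),q)
    r+= [pr(kn,'top',k['top'])-kt, pr(kn,'scene',k['scene'])-ks, pr(tip,'top',k['top'])-tt]
    return np.ravel(r)
if __name__=="__main__":
  for mode in (0,1,2):
    def R(q):
        q=q.copy()
        if mode==0:q[4:]=0
        if mode==1:q[5:]=0
        return res(q)
    s=least_squares(R,[.52,.22,.77,.17,0,0,0],loss='soft_l1')
    print(mode,s.cost,s.x.round(4),np.degrees(s.x[2]))
    print(R(s.x).reshape(-1,2).round(1).tolist())
E
python3 fit.py
```

```text
0 36.834798545860416 [0.5233 0.2198 0.7871 0.1839 0.     0.     0.    ] 45.09854598870419
[[-2.2, 1.3], [-0.1, 0.4], [-1.8, -1.0], [-2.7, -1.1], [-7.6, -4.7], [-0.9, -3.5], [-0.8, 2.9], [-0.7, 1.5], [-0.7, 5.5], [-1.5, 4.5], [-1.6, 3.3], [-0.4, 0.0], [-0.1, -0.2], [-1.5, -0.0], [-0.8, -0.9]]
1 22.152954031176435 [0.526  0.2142 0.7726 0.1893 0.0206 0.     0.    ] 44.26877452183685
[[-0.5, -0.2], [0.7, -1.0], [-1.3, -2.5], [-0.8, -2.5], [-4.9, -4.9], [-2.3, -1.8], [-0.9, -0.5], [-1.3, -1.6], [-0.6, 1.7], [-1.4, 0.9], [-1.4, -0.3], [-0.4, 1.1], [-0.2, -0.3], [-1.4, -0.0], [-0.2, -0.3]]
2 20.910113382993003 [ 0.526   0.2138  0.7736  0.1894  0.0204 -0.0053  0.1087] 44.32586870253563
[[-0.4, -0.3], [0.9, -1.1], [-1.1, -2.5], [-0.5, -2.5], [-4.8, -5.0], [-2.0, -1.6], [-0.8, -0.5], [-1.2, -1.5], [-0.5, 1.6], [-1.3, 0.9], [-1.3, -0.4], [-0.0, -0.0], [0.1, -0.3], [-0.8, -1.7], [-0.1, -0.3]]
```

```bash
python3 - <<'E'
from h import *
R0=Rn.from_euler('xyz',[2.92422868,1.56933333,1.71626796]); print(R0.as_matrix().round(3))
yaw=np.radians(44.3)
for tilt in (20,40):
  t=np.radians(tilt)
  for roll in (0,90,180,270):
    R=Rn.from_euler('ZYX',[yaw,t,np.radians(roll)])
    rv=(R0.inv()*R).as_rotvec(degrees=True); print(tilt,roll,rv.round(0),np.linalg.norm(rv).round(0)); print(R.as_matrix().round(2).tolist())
q=[0.526,0.2142,0.7726]
for n,p in dict(bar=(-.045,-.115,.102+.02),eye=(-.034,-.03,.132),knob=(-.034,.189,.265)).items(): print(n,cab2w(p,q).round(4))
E
```

```text
[[-0.     0.935  0.355]
 [ 0.001  0.355 -0.935]
 [-1.     0.    -0.001]]
20 0 [-97. -45.  68.] 127.0
[[0.67, -0.7, 0.24], [0.66, 0.72, 0.24], [-0.34, 0.0, 0.94]]
20 90 [-21.  14.  69.] 73.0
[[0.67, 0.24, 0.7], [0.66, 0.24, -0.72], [-0.34, 0.94, 0.0]]
20 180 [58. 61. 40.] 93.0
[[0.67, 0.7, -0.24], [0.66, -0.72, -0.24], [-0.34, 0.0, -0.94]]
20 270 [131.  92. -19.] 161.0
[[0.67, -0.24, -0.7], [0.66, -0.24, 0.72], [-0.34, -0.94, -0.0]]
40 0 [-105.  -32.   49.] 120.0
[[0.55, -0.7, 0.46], [0.54, 0.72, 0.45], [-0.64, 0.0, 0.77]]
40 90 [-22.  10.  49.] 55.0
[[0.55, 0.46, 0.7], [0.54, 0.45, -0.72], [-0.64, 0.77, 0.0]]
40 180 [62. 44. 29.] 81.0
[[0.55, 0.7, -0.46], [0.54, -0.72, -0.45], [-0.64, 0.0, -0.77]]
40 270 [143.  67. -14.] 159.0
[[0.55, -0.46, -0.7], [0.54, -0.45, 0.72], [-0.64, -0.77, -0.0]]
bar [0.574  0.1004 0.122 ]
eye [0.5226 0.169  0.132 ]
knob [0.3697 0.3258 0.265 ]
```

```bash
cat > go.py <<'E'
import sys
from h import *
from bench import telemetry
# usage: go.py x y z yaw tilt roll [rows] : prints rows towards target (world), tool-axis units
Q=[0.526,0.2142,0.7726]
def plan(pos,yaw,tilt,roll,n=5,maxs=4.8,maxr=8.5):
    o=telemetry.get_obs(); R=Rn.from_euler('xyz',o['orientation']); p=o['ee_pos']
    Rt=Rn.from_euler('ZYX',[yaw,tilt,roll],degrees=True)
    rv=(R.inv()*Rt).as_rotvec(degrees=True); d=np.array(pos)-p
    N=max(1,int(np.ceil(max(np.linalg.norm(rv)/maxr,np.linalg.norm(d)*100/maxs))))
    rows=[]
    for i in range(min(n,N)):
        Ri=R*Rn.from_rotvec(rv*i/N,degrees=True)
        s=Ri.inv().apply(d/N)*100
        rows.append([(rv/N).round(2).tolist(),s.round(2).tolist()])
    print('t',round(o['t'],2),'pos',p.round(4),'F',o['ft_force'].round(1),'grip',round(o['grip_width'],3),'j',o['joints'].round(2)); print('remaining rows',N,'dist',np.linalg.norm(d).round(4),'rot',np.linalg.norm(rv).round(1))
    for x in rows: print(x)
if __name__=="__main__":
    a=[float(x) for x in sys.argv[1:]]
    plan(a[:3],*a[3:6],n=int(a[6]) if len(a)>6 else 5,maxs=a[7] if len(a)>7 else 4.8)
E
python3 go.py .42 -.06 .25 44 25 90
```

```text
t 0.15 pos [ 0.1952 -0.514   0.2309] F [-0.1 -0.1  0.1] grip 0.085 j [-1.42  0.38  1.3  -0.    1.46 -0.22]
remaining rows 11 dist 0.507 rot 68.6
[[-1.88, 1.19, 5.82], [-0.17, 3.38, -3.13]]
[[-1.88, 1.19, 5.82], [0.24, 3.47, -3.02]]
[[-1.88, 1.19, 5.82], [0.66, 3.52, -2.9]]
[[-1.88, 1.19, 5.82], [1.08, 3.53, -2.76]]
[[-1.88, 1.19, 5.82], [1.49, 3.49, -2.62]]
```

Emit:
{"op": "servo_tool", "data": {"series": [[[-1.9, 1.2, 5.8], [-0.5, 3.4, -3.1], 0], [[-1.9, 1.2, 5.8], [0, 3.5, -3.0], 0], [[-1.9, 1.2, 5.8], [0.5, 3.5, -2.9], 0], [[-1.9, 1.2, 5.8], [1.0, 3.5, -2.8], 0], [[-1.9, 1.2, 5.8], [1.5, 3.5, -2.6], 0]]}}

```text
t: 0.65
ee_pos: [0.2974, -0.3068, 0.248]
orientation: [1.688, 1.051, 0.651]
ft_force: [-0.4, -1.0, -0.2]
grip_width: 0.0123
```

```bash
python3 go.py .42 -.06 .25 44 25 90
```

```text
t 0.65 pos [ 0.2974 -0.3068  0.248 ] F [-0.4 -1.  -0.2] grip 0.012 j [-1.38  0.19  1.63  0.46  1.57 -0.4 ]
remaining rows 6 dist 0.2756 rot 37.3
[[-1.85, 1.18, 5.81], [2.02, 3.33, -2.44]]
[[-1.85, 1.18, 5.81], [2.4, 3.18, -2.29]]
[[-1.85, 1.18, 5.81], [2.75, 2.99, -2.14]]
[[-1.85, 1.18, 5.81], [3.09, 2.76, -1.98]]
[[-1.85, 1.18, 5.81], [3.39, 2.49, -1.83]]
```

Emit:
{"op": "servo_tool", "data": {"series": [[[-1.9, 1.2, 5.8], [2.0, 3.3, -2.4], 0], [[-1.9, 1.2, 5.8], [2.4, 3.2, -2.3], 0], [[-1.9, 1.2, 5.8], [2.7, 3.0, -2.1], 0], [[-1.9, 1.2, 5.8], [3.1, 2.8, -2.0], 0], [[-1.9, 1.2, 5.8], [3.4, 2.5, -1.8], 0]]}}

```text
t: 1.15
ee_pos: [0.3998, -0.102, 0.2495]
orientation: [1.591, 0.539, 0.748]
ft_force: [0.5, -0.0, -0.1]
grip_width: -0.0006
```

```bash
python3 go.py .42 -.06 .25 44 25 90
```

```text
t 1.15 pos [ 0.3998 -0.102   0.2495] F [ 0.5 -0.  -0.1] grip -0.001 j [-1.16  0.17  1.98  0.94  1.53 -0.64]
remaining rows 1 dist 0.0466 rot 6.2
[[-1.69, 1.06, 5.87], [3.7, 2.23, -1.75]]
```

Emit:
{"op": "servo_tool", "data": {"series": [[[-1.7, 1.1, 5.9], [3.7, 2.2, -1.8], 0], [[0, 0, 0], [0, 0, 0], 0]]}}

```text
t: 1.35
ee_pos: [0.4187, -0.0569, 0.2485]
orientation: [1.578, 0.435, 0.776]
ft_force: [0.3, 0.1, -0.0]
grip_width: 0.0002
```

```bash
python3 - <<'E'
from bench import imaging
import cv2,numpy as np
d=imaging.get_image('wrist'); cv2.imwrite('pics/w1.png',d['frame']); np.save('w1e.npy',d['extrinsics']); print(d['extrinsics'].round(3))
E
python3 go.py .42 -.06 .25 44 25 90
```

```text
[[ 0.698  0.472 -0.538  0.347]
 [-0.716  0.453 -0.531 -0.127]
 [-0.007  0.756  0.654  0.372]
 [ 0.     0.     0.     1.   ]]
t 1.4 pos [ 0.4188 -0.0592  0.2488] F [-0.2 -1.3 -0.1] grip 0.0 j [-1.08  0.2   2.05  1.06  1.5  -0.71]
remaining rows 1 dist 0.0018 rot 0.3
[[-0.14, -0.29, 0.13], [-0.02, 0.12, 0.14]]
```

View pics/w1.png

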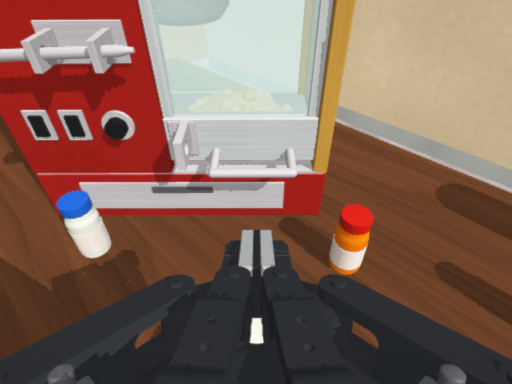

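```bash
python3 - <<'E'
import cv2
a=cv2.imread("pics/w1.png")[10:220,0:340]; cv2.imwrite("pics/w1z.png",cv2.resize(a,None,fx=2.35,fy=2.35,interpolation=cv2.INTER_CUBIC))
E
```

```text
(no output)
```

View pics/w1z.png

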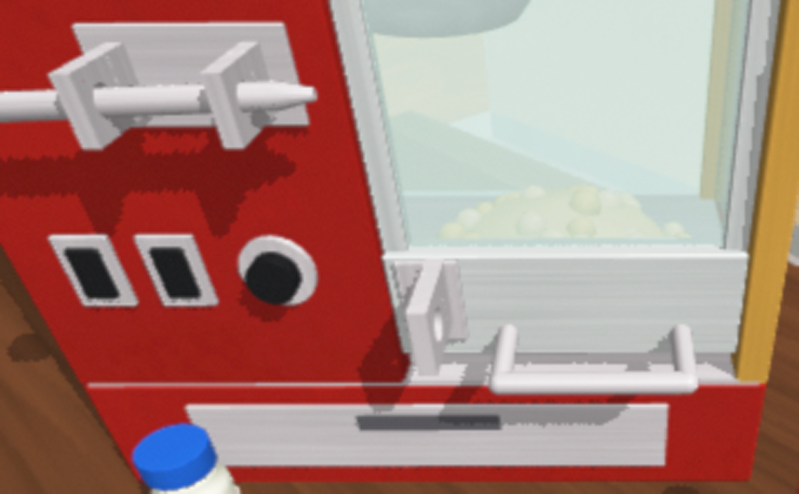

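```bash
cat > fit2.py <<'E'
from h import *
import fit
W=lambda u,v:(u/2.35,10+v/2.35)
CAM['wrist']=(61.18568165935262,256.30173467995036,189.56313759419135,np.load('w1e.npy'))
fit.obs=[o for i,o in enumerate(fit.obs) if i!=4]
wobs=[((-.051,-.065,.102),W(492,386),1),((-.051,-.165,.102),W(697,385),1),((-.034,-.035,.132),W(436,325),1),((0,.21,.085),W(88,384),0),((0,-.21,.085),W(766,383),0),((0,-.21,0),W(753,480),0)]
def res2(q):
    r=fit.res(q).tolist()
    for p,o,m in wobs: r+=(proj(cab2w(np.add(p,(0,0,m*q[4])),q),CAM['wrist'])-o).tolist()
    r+=(proj(cab2w((-.034,q[3]-.186,.265),q),CAM['wrist'])-W(317,95)).tolist()
    return np.array(r)
s=least_squares(lambda q:res2(np.r_[q,0,0]),[.52,.22,.77,.17,0.02],loss='soft_l1')
q=s.x;print(q.round(4),np.degrees(q[2]));print(res2(np.r_[q,0,0]).reshape(-1,2).round(1).tolist())
for n,p in dict(bar=(-.045,-.115,.102+q[4]),eye=(-.034,-.03,.132+q[4]),guide=(-.034,.098,.265),knob=(-.034,q[3],.265)).items(): print(n,cab2w(p,q).round(4))
E
python3 fit2.py
```

```text
[0.5289 0.2136 0.7678 0.1906 0.0218] 43.994411899947636
[[-0.2, -1.1], [0.9, -2.0], [-1.1, -3.6], [-0.7, -3.8], [-2.0, -1.1], [-0.3, -0.3], [-0.8, -1.3], [0.0, 1.9], [-0.8, 1.1], [-0.8, -0.1], [0.4, 1.6], [-0.7, -1.4], [-0.5, 0.1], [-0.4, -1.1], [6.1, 0.2], [-0.3, 0.4], [4.6, -1.8], [-6.4, 0.8], [-3.4, 0.4], [-4.5, 1.0], [-0.2, 2.1]]
bar [0.5764 0.0997 0.1238]
eye [0.5253 0.1684 0.1538]
guide [0.4364 0.2605 0.265 ]
knob [0.3721 0.3272 0.265 ]
```

```bash
python3 go.py .535 .06 .111 44 25 90 5 3
```

```text
t 1.4 pos [ 0.4188 -0.0592  0.2488] F [-0.2 -1.3 -0.1] grip 0.0 j [-1.08  0.2   2.05  1.06  1.5  -0.71]
remaining rows 8 dist 0.2161 rot 0.3
[[-0.02, -0.04, 0.02], [2.62, -0.68, -0.05]]
[[-0.02, -0.04, 0.02], [2.61, -0.68, -0.05]]
[[-0.02, -0.04, 0.02], [2.61, -0.68, -0.05]]
[[-0.02, -0.04, 0.02], [2.61, -0.68, -0.05]]
[[-0.02, -0.04, 0.02], [2.61, -0.68, -0.06]]
```

Emit:
{"op": "servo_tool", "data": {"series": [[[0, 0, 0], [4, -1, -0.1], 0], [[0, 0, 0], [4, -1, -0.1], 0], [[0, 0, 0], [4, -1, -0.1], 0], [[0, 0, 0], [4, -1, 0], 0], [[0, 0, 0], [4, -1, 0], 0]]}}

```text
t: 1.9
ee_pos: [0.5332, 0.0518, 0.1181]
orientation: [1.57, 0.44, 0.767]
ft_force: [0.0, -1.2, 0.6]
grip_width: -0.0002
```

```bash
python3 - <<'E'
from bench import imaging
import cv2,numpy as np
d=imaging.get_image('wrist'); cv2.imwrite('pics/w2.png',d['frame']); np.save('w2e.npy',d['extrinsics'])
E
python3 go.py .587 .110 .077 44 25 90 5 3
```

```text
t 1.95 pos [0.534  0.0545 0.1149] F [-3.   1.2 -2.5] grip -0.0 j [-0.6   0.57  2.08  1.52  1.09 -1.02]
remaining rows 3 dist 0.0856 rot 0.4
[[-0.04, -0.07, 0.1], [2.85, -0.05, -0.09]]
[[-0.04, -0.07, 0.1], [2.85, -0.06, -0.1]]
[[-0.04, -0.07, 0.1], [2.85, -0.06, -0.1]]
```

View pics/w2.png

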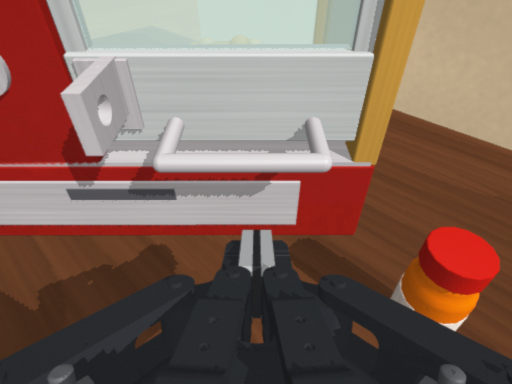

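Emit:
{"op": "servo_tool", "data": {"series": [[[0, 0, 0], [2.5, 0, -0.1], 0], [[0, 0, 0], [2.5, 0, -0.1], 0], [[0, 0, 0], [2.5, -0.1, -0.1], 0], [[0, 0, 0], [1, 0, 0], 0], [[0, 0, 0], [0, 0, 0], 0]]}}

```text
t: 2.45
ee_pos: [0.5851, 0.1076, 0.0819]
orientation: [1.572, 0.439, 0.77]
ft_force: [0.1, -0.0, -0.4]
grip_width: 0.0002
```

```bash
cat > pic.py <<'E'
from bench import imaging
import cv2,sys,numpy as np
n,o=sys.argv[1:3]
d=imaging.get_image(n); f=d['frame']; cv2.imwrite(f'pics/{o}.png',f); np.save(f'{o}e.npy',d['extrinsics'])
if len(sys.argv)>3:
    a,b,c,e,s=map(float,sys.argv[3:8]); f=f[int(b):int(e),int(a):int(c)]; cv2.imwrite(f'pics/{o}z.png',cv2.resize(f,None,fx=s,fy=s,interpolation=cv2.INTER_CUBIC))
E
python3 pic.py wrist w3; python3 pic.py scene s3 240 40 440 230 3
python3 go.py .587 .110 .077 44 25 90 5 3
```

```text
t 2.55 pos [0.5845 0.1068 0.0825] F [ 0.4 -0.3 -0.3] grip 0.0 j [-0.41  0.67  1.99  1.7   1.01 -1.04]
remaining rows 1 dist 0.0068 rot 0.2
[[-0.04, -0.03, 0.15], [0.59, -0.32, -0.06]]
```

View pics/w3.png

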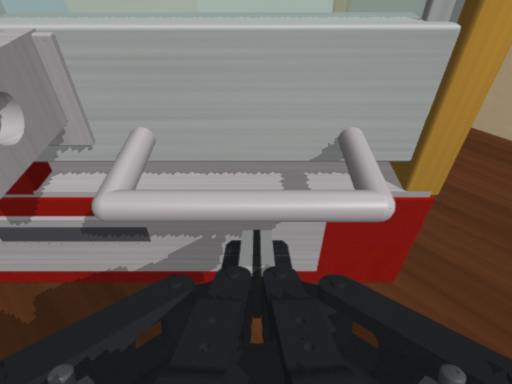

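View pics/s3z.png

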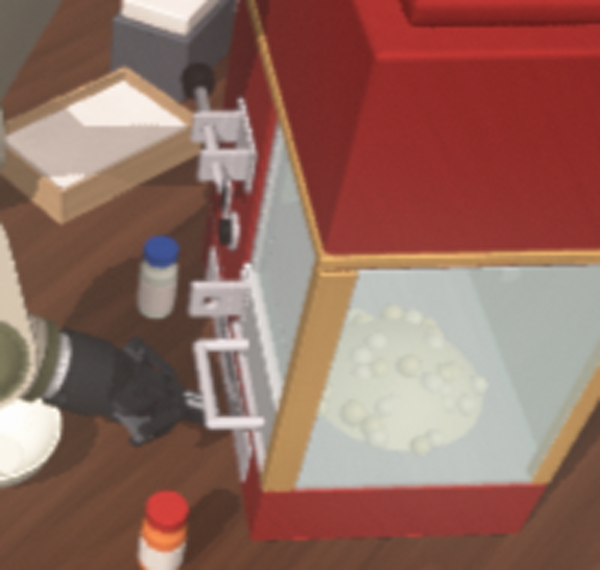

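Emit:
{"op": "servo_tool", "data": {"series": [[[0, 0, 0], [-0.2, 0.5, 0], 0], [[0, 0, 0], [-0.2, 0.5, 0], 0], [[0, 0, 0], [-0.2, 0.5, 0], 0], [[0, 0, 0], [-0.2, 0.5, 0], 0], [[0, 0, 0], [-0.2, 0.5, 0], 0]]}}

```text
t: 3.05
ee_pos: [0.5854, 0.1081, 0.1089]
orientation: [1.573, 0.441, 0.768]
ft_force: [-3.1, -5.4, -3.9]
grip_width: 0.0001
```

```bash
python3 pic.py wrist w4
python3 go.py .587 .110 .212 44 25 90 1 3
```

```text
t 3.1 pos [0.5856 0.1084 0.1099] F [-1.3 -1.3 -1. ] grip 0.0 j [-0.41  0.61  1.98  1.65  1.   -0.95]
remaining rows 4 dist 0.1021 rot 0.2
[[-0.01, -0.01, 0.05], [-1.04, 2.33, -0.01]]
```

View pics/w4.png

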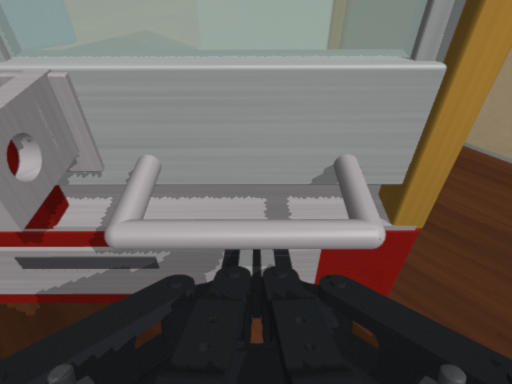

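Emit:
{"op": "servo_tool", "data": {"series": [[[0, 0, 0], [-0.2, 0.5, 0], 0], [[0, 0, 0], [-0.2, 0.5, 0], 0], [[0, 0, 0], [-0.2, 0.5, 0], 0], [[0, 0, 0], [-0.2, 0.5, 0], 0], [[0, 0, 0], [-0.2, 0.5, 0], 0]]}}

```text
t: 3.6
ee_pos: [0.5863, 0.1096, 0.1356]
orientation: [1.573, 0.441, 0.769]
ft_force: [-5.1, -5.2, -3.0]
grip_width: -0.0002
```

```bash
python3 pic.py wrist w5
python3 go.py .587 .110 .212 44 25 90 1 3
```

```text
t 3.65 pos [0.5866 0.1098 0.1367] F [-1.3 -0.2 -2.2] grip 0.0 j [-0.41  0.55  1.96  1.6   0.99 -0.85]
remaining rows 3 dist 0.0753 rot 0.2
[[-0.02, -0.02, 0.06], [-1.05, 2.28, -0.0]]
```

View pics/w5.png

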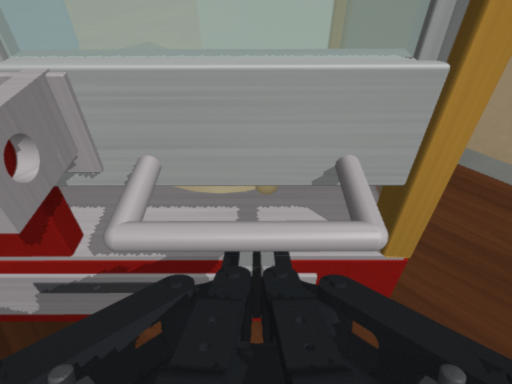

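```bash
cat > zb.py <<'E'
from h import *; import sys
Q=[0.5289,0.2136,0.7678]
def onx(u,v,x,cam):
    o,d=ray(u,v,cam); n=np.array([np.cos(Q[2]),np.sin(Q[2]),0]); p0=cab2w((x,0,0),Q)
    P=o+d*(((p0-o)@n)/(d@n)); dd=P[:2]-p0[:2]; return P.round(4), round(float(-n[1]*dd[0]+n[0]*dd[1]),4)
if __name__=="__main__":
    W=(61.18568165935262,256.30173467995036,189.56313759419135,np.load(sys.argv[1]+'e.npy'))
    print(onx(float(sys.argv[2]),float(sys.argv[3]),float(sys.argv[4]),W))
E
python3 zb.py w3 245 205 -.046;python3 zb.py w4 245 233 -.046; python3 zb.py w5 248 235 -.046;  python3 zb.py w2 243 162 -.046
```

```text
(array([0.5726, 0.1021, 0.1228]), -0.1106)
(array([0.5723, 0.1024, 0.1351]), -0.1101)
(array([0.5729, 0.1018, 0.1625]), -0.111)
(array([0.5727, 0.102 , 0.1229]), -0.1107)
```

Emit:
{"op": "servo_tool", "data": {"series": [[[0, 0, 0], [-0.47, 1, 0], 0], [[0, 0, 0], [-0.47, 1, 0], 0], [[0, 0, 0], [-0.47, 1, 0], 0], [[0, 0, 0], [-0.47, 1, 0], 0], [[0, 0, 0], [-0.47, 1, 0], 0]]}}

```text
t: 4.15
ee_pos: [0.5865, 0.1098, 0.1911]
orientation: [1.573, 0.441, 0.77]
ft_force: [-1.1, -2.3, -4.2]
grip_width: 0.0
```

Emit:
{"op": "servo_tool", "data": {"series": [[[0, 0, 0], [-0.2, 0.4, 0], 0], [[0, 0, 0], [-0.2, 0.4, 0], 0], [[0, 0, 0], [0, 0, 0], 0]]}}

```text
t: 4.45
ee_pos: [0.5868, 0.1098, 0.2006]
orientation: [1.572, 0.438, 0.77]
ft_force: [0.3, -0.7, 0.4]
grip_width: -0.0
```

```bash
python3 pic.py wrist w6
python3 go.py .587 .110 .2092 44 25 90 1 3
```

```text
t 4.5 pos [0.5868 0.1097 0.2003] F [ 0.1 -0.3 -0.9] grip -0.0 j [-0.41  0.41  1.9   1.48  1.   -0.62]
remaining rows 1 dist 0.0089 rot 0.1
[[-0.04, -0.09, 0.11], [-0.35, 0.82, -0.01]]
```

View pics/w6.png

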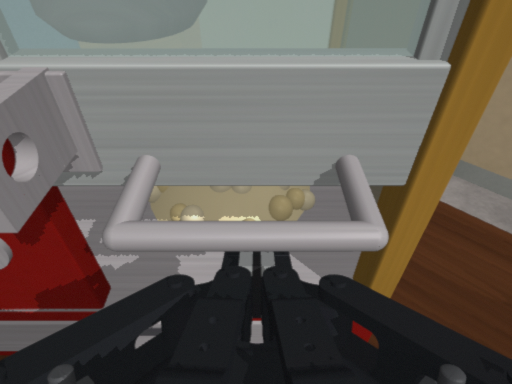

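Emit:
{"op": "servo_tool", "data": {"series": [[[0, 0, 0], [-0.18, 0.4, 0], 0], [[0, 0, 0], [-0.18, 0.4, 0], 0], [[0, 0, 0], [0, 0, 0], 0]]}}

```text
t: 4.8
ee_pos: [0.5869, 0.1097, 0.2092]
orientation: [1.572, 0.439, 0.77]
ft_force: [-0.2, 0.4, -0.5]
grip_width: -0.0001
```

```bash
python3 pic.py wrist w7;  python3 pic.py scene s7 280 40 350 200 3.7
python3 go.py .587 .110 .2092 44 25 90 1 3; python3 zb.py w7 247 236 -.046
```

```text
t 4.9 pos [0.587  0.1097 0.2091] F [-0.3 -0.4 -0.4] grip -0.0 j [-0.41  0.4   1.89  1.46  1.   -0.59]
remaining rows 1 dist 0.0003 rot 0.1
[[-0.04, -0.07, 0.11], [0.02, 0.02, -0.02]]
(array([0.5728, 0.1019, 0.236 ]), -0.1109)
```

View pics/w7.png

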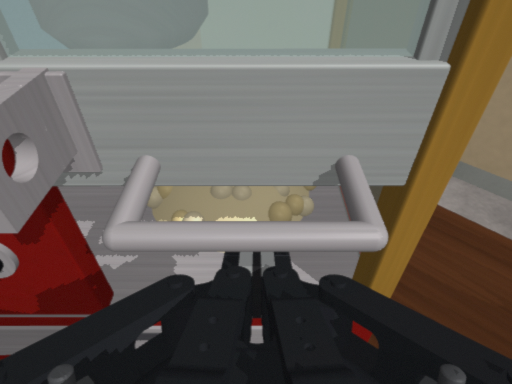

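View pics/s7z.png

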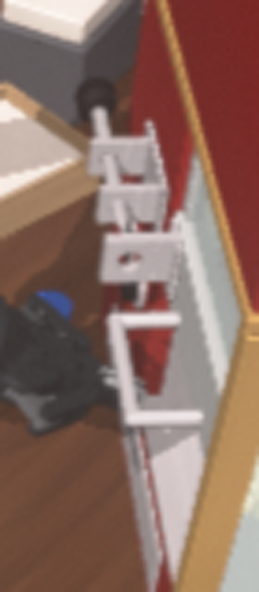

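Emit:
{"op": "servo_tool", "data": {"series": [[[0, 0, 0], [0.2, -0.5, 0], 0], [[0, 0, 0], [0.2, -0.5, 0], 0], [[0, 0, 0], [-2, -0.3, 0], 0], [[0, 0, 0], [-4, 0, 0], 0], [[0, 0, 0], [-4, 0, 0], 0]]}}

```text
t: 5.4
ee_pos: [0.5195, 0.0452, 0.2375]
orientation: [1.575, 0.439, 0.772]
ft_force: [-0.3, -1.6, 1.1]
grip_width: 0.0002
```

```bash
python3 go.py .40 .08 .33 44 25 90 5 4.5
```

```text
t 5.4 pos [0.5195 0.0452 0.2375] F [-0.3 -1.6  1.1] grip 0.0 j [-0.64  0.27  1.98  1.31  1.18 -0.59]
remaining rows 4 dist 0.155 rot 0.3
[[-0.03, -0.05, 0.04], [-2.37, 1.43, -2.71]]
[[-0.03, -0.05, 0.04], [-2.37, 1.43, -2.71]]
[[-0.03, -0.05, 0.04], [-2.38, 1.44, -2.71]]
[[-0.03, -0.05, 0.04], [-2.38, 1.44, -2.7]]
```

Emit:
{"op": "servo_tool", "data": {"series": [[[0, 0, 0], [-2.4, 1.4, -2.7], 0], [[0, 0, 0], [-2.4, 1.4, -2.7], 0], [[0, 0, 0], [-2.4, 1.4, -2.7], 0], [[0, 0, 0], [-2.4, 1.4, -2.7], 0], [[0, 0, 0], [0, 0, 0], 0]]}}

```text
t: 5.9
ee_pos: [0.3984, 0.0802, 0.3311]
orientation: [1.566, 0.439, 0.767]
ft_force: [1.0, -0.1, -0.2]
grip_width: -0.0002
```

```bash
python3 pic.py wrist w8;  python3 go.py .40 .08 .33 44 25 90 1 4.5
```

```text
t 5.95 pos [0.3997 0.0792 0.3302] F [0.3 0.1 0.2] grip 0.0 j [-0.84 -0.14  2.08  1.15  1.45 -0.35]
remaining rows 1 dist 0.0009 rot 0.2
[[0.12, 0.1, 0.14], [0.08, 0.02, -0.04]]
```

View pics/w8.png

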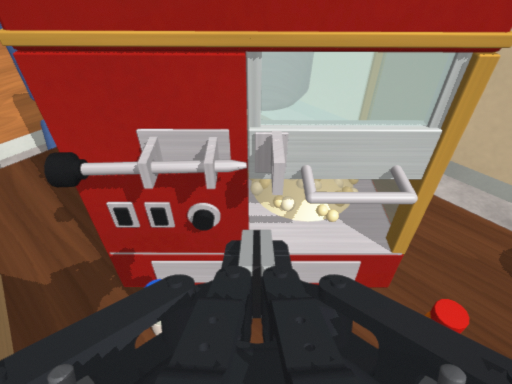

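```bash
python3 - <<'E'
import cv2
a=cv2.imread("pics/w8.png")[110:220,30:300]; cv2.imwrite("pics/w8z.png",cv2.resize(a,None,fx=2.9,fy=2.9,interpolation=cv2.INTER_CUBIC))
E
```

```text
(no output)
```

View pics/w8z.png

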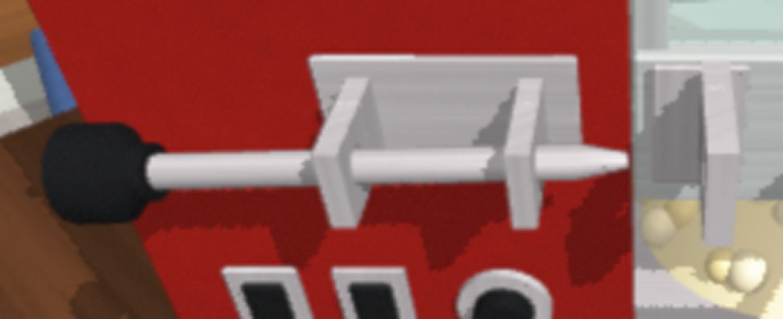

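```bash
python3 - <<'E'
from zb import *
W=(61.18568165935262,256.30173467995036,189.56313759419135,np.load('w8e.npy'))
g=lambda u,v,x:print(onx(30+u/2.9,110+v/2.9,x,W))
for a in [(330,153,-.049),(345,227,-.049),(520,155,-.049),(524,227,-.049),(721,152,-.053),(718,243,-.053),(628,160,-.034),(165,170,-.034),(45,172,-.034)]: g(*a)
E
```

```text
(array([0.4264, 0.2492, 0.2805]), 0.0968)
(array([0.4251, 0.2506, 0.25  ]), 0.0987)
(array([0.4675, 0.2067, 0.2799]), 0.0377)
(array([0.4665, 0.2077, 0.2502]), 0.0391)
(array([0.5079, 0.159 , 0.2843]), -0.0247)
(array([0.5085, 0.1584, 0.2469]), -0.0255)
(array([0.5013, 0.1932, 0.2669]), 0.0045)
(array([0.3931, 0.3053, 0.2622]), 0.1604)
(array([0.3648, 0.3347, 0.2612]), 0.2011)
```

```bash
python3 -c "
from zb import *
for p in [(-.13,.25,.309),(-.022,.25,.259),(-.022,.2,.259),(-.022,.14,.259)]: print(cab2w(p,Q).round(4))
w=cab2w((-.13,.25,.309),Q)
import go; go.plan(w,44,25,90)"
```

```text
[0.2617 0.3032 0.309 ]
[0.3394 0.3782 0.259 ]
[0.3742 0.3422 0.259 ]
[0.4158 0.299  0.259 ]
t 5.95 pos [0.3997 0.0792 0.3302] F [0.3 0.1 0.2] grip 0.0 j [-0.84 -0.14  2.08  1.15  1.45 -0.35]
remaining rows 6 dist 0.2639 rot 0.2
[[0.02, 0.02, 0.02], [0.99, 0.09, -4.28]]
[[0.02, 0.02, 0.02], [0.99, 0.09, -4.28]]
[[0.02, 0.02, 0.02], [1.0, 0.08, -4.28]]
[[0.02, 0.02, 0.02], [1.0, 0.08, -4.28]]
[[0.02, 0.02, 0.02], [1.0, 0.08, -4.28]]
```

```bash
python3 -c "
from zb import *
for p in [(-.11,.25,.356),(-.025,.25,.255),(-.025,.2,.255),(-.025,.14,.255)]: print(cab2w(p,Q).round(4))
w=cab2w((-.11,.25,.356),Q)
import go; go.plan(w,44,50,90,maxs=4)"
```

```text
[0.2761 0.3171 0.356 ]
[0.3373 0.3761 0.255 ]
[0.372  0.3401 0.255 ]
[0.4137 0.297  0.255 ]
t 5.95 pos [0.3997 0.0792 0.3302] F [0.3 0.1 0.2] grip 0.0 j [-0.84 -0.14  2.08  1.15  1.45 -0.35]
remaining rows 7 dist 0.2693 rot 24.9
[[0.01, 0.02, -3.55], [0.82, 0.8, -3.67]]
[[0.01, 0.02, -3.55], [0.77, 0.85, -3.67]]
[[0.01, 0.02, -3.55], [0.72, 0.9, -3.67]]
[[0.01, 0.02, -3.55], [0.66, 0.94, -3.67]]
[[0.01, 0.02, -3.55], [0.61, 0.98, -3.67]]
```

Emit:
{"op": "servo_tool", "data": {"series": [[[0, 0, -6], [0, 0.8, -2], 0], [[0, 0, -6], [0.7, 0.9, -3], 0], [[0, 0, -6], [0.7, 1, -3.5], 0], [[0, 0, -7], [0.7, 1, -3.6], 0], [[0, 0, 0], [0.6, 1, -3.6], 0]]}}

```text
t: 6.45
ee_pos: [0.334, 0.2133, 0.3475]
orientation: [1.584, 0.834, 0.783]
ft_force: [0.7, -0.2, -0.1]
grip_width: 0.0005
```

```bash
python3 go.py .2761 .3171 .356 44 50 90 5 4.5
```

```text
t 6.45 pos [0.334  0.2133 0.3475] F [ 0.7 -0.2 -0.1] grip 0.0 j [-0.13 -0.29  1.87  0.62  1.14  0.53]
remaining rows 3 dist 0.1191 rot 2.3
[[-0.03, -0.19, -0.73], [0.51, 0.93, -3.82]]
[[-0.03, -0.19, -0.73], [0.49, 0.94, -3.83]]
[[-0.03, -0.19, -0.73], [0.46, 0.95, -3.83]]
```

Emit:
{"op": "servo_tool", "data": {"series": [[[0, 0, 0], [0.5, 0.9, -3], 0], [[0, 0, 0], [0.5, 0.9, -3], 0], [[0, 0, 0], [0.5, 0.9, -3], 0], [[0, 0, 0], [0, 0, -1.5], 0], [[0, 0, 0], [0, 0, 0], 0]]}}

```text
t: 6.95
ee_pos: [0.2799, 0.3104, 0.3536]
orientation: [1.587, 0.836, 0.791]
ft_force: [-0.5, -1.1, -1.0]
grip_width: -0.0003
```

```bash
python3 pic.py wrist w9; python3 go.py .3373 .3761 .255 44 50 90 5 3
```

```text
t 7.0 pos [0.2807 0.3095 0.3537] F [ 0.7 -0.5 -0.7] grip -0.0 j [ 0.37 -0.25  1.83  0.36  0.91  1.04]
remaining rows 5 dist 0.1319 rot 2.2
[[-0.0, -0.16, -0.42], [2.63, -0.03, -0.13]]
[[-0.0, -0.16, -0.42], [2.63, -0.01, -0.14]]
[[-0.0, -0.16, -0.42], [2.63, 0.01, -0.15]]
[[-0.0, -0.16, -0.42], [2.63, 0.03, -0.16]]
[[-0.0, -0.16, -0.42], [2.63, 0.04, -0.16]]
```

View pics/w9.png

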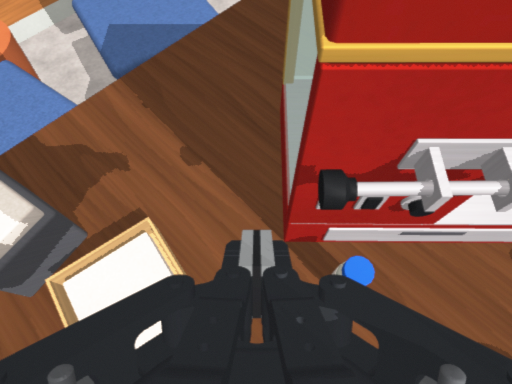

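Emit:
{"op": "servo_tool", "data": {"series": [[[0, -0.2, -0.5], [2.6, 0, -0.1], 0], [[0, -0.2, -0.5], [2.6, 0, -0.1], 0], [[0, -0.2, -0.5], [2.6, 0, -0.1], 0], [[0, -0.2, -0.5], [2.6, 0, -0.2], 0], [[0, 0, 0], [2.2, 0, -0.2], 0]]}}

```text
t: 7.5
ee_pos: [0.3372, 0.3712, 0.2582]
orientation: [1.57, 0.871, 0.761]
ft_force: [0.6, 0.3, -0.4]
grip_width: 0.0
```

Emit:
{"op": "servo_tool", "data": {"series": [[[0, 0, 0], [0, 0, 0], 0]]}}

```text
t: 7.6
ee_pos: [0.3366, 0.371, 0.257]
orientation: [1.572, 0.875, 0.763]
ft_force: [-0.4, 0.3, 0.9]
grip_width: 0.0003
```

```bash
python3 pic.py wrist w10; python3 go.py .372 .3401 .255 44 50 90 5 3
```

```text
t 7.65 pos [0.3363 0.3708 0.2586] F [ 0.5 -1.   0.8] grip -0.0 j [0.51 0.03 1.87 0.3  0.58 1.13]
remaining rows 2 dist 0.0472 rot 0.3
[[-0.12, 0.09, 0.0], [0.28, 0.06, 2.34]]
[[-0.12, 0.09, 0.0], [0.28, 0.06, 2.34]]
```

View pics/w10.png

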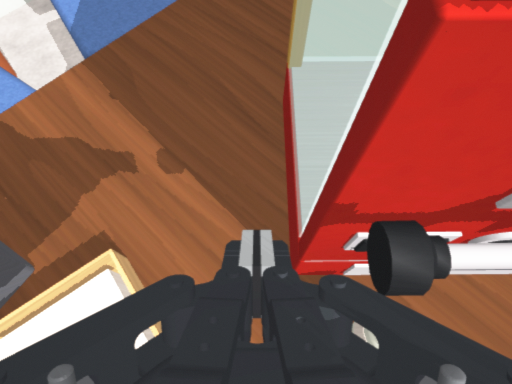

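Emit:
{"op": "servo_tool", "data": {"series": [[[0, 0, 0], [0.2, 0, 1], 0], [[0, 0, 0], [0.1, 0, 1], 0], [[0, 0, 0], [0, 0, 1], 0], [[0, 0, 0], [0, 0, 1], 0], [[0, 0, 0], [0, 0, 0], 0]]}}

```text
t: 8.15
ee_pos: [0.3656, 0.3426, 0.259]
orientation: [1.569, 0.867, 0.76]
ft_force: [0.2, -0.3, -0.3]
grip_width: -0.0003
```

```bash
python3 pic.py wrist w11; python3 go.py .4137 .297 .255 44 50 90 5 1
```

```text
t 8.2 pos [0.3651 0.3429 0.2587] F [-0.3  0.7  0.6] grip -0.0 j [0.39 0.03 1.87 0.42 0.61 0.93]
remaining rows 7 dist 0.067 rot 0.5
[[-0.04, 0.04, -0.04], [0.07, 0.0, 0.95]]
[[-0.04, 0.04, -0.04], [0.07, 0.0, 0.95]]
[[-0.04, 0.04, -0.04], [0.07, 0.0, 0.95]]
[[-0.04, 0.04, -0.04], [0.07, 0.0, 0.95]]
[[-0.04, 0.04, -0.04], [0.07, 0.0, 0.95]]
```

View pics/w11.png

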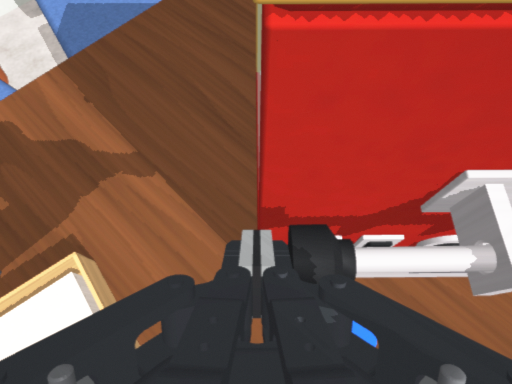

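Emit:
{"op": "servo_tool", "data": {"series": [[[0, 0, 0], [0, 0, 0.8], 0], [[0, 0, 0], [0, 0, 0.8], 0], [[0, 0, 0], [0, 0, 0.8], 0], [[0, 0, 0], [0, 0, 0.8], 0], [[0, 0, 0], [0, 0, 0.8], 0]]}}

```text
t: 8.7
ee_pos: [0.3912, 0.3156, 0.2591]
orientation: [1.573, 0.867, 0.767]
ft_force: [-8.0, 6.2, 7.3]
grip_width: -0.0002
```

```bash
python3 pic.py wrist w12; python3 pic.py scene s12 240 20 400 180 3.7; python3 go.py .4137 .297 .255 44 50 90 1 1
```

```text
t 8.8 pos [0.3923 0.3147 0.2588] F [ 0.4  0.2 -0. ] grip -0.0 j [0.28 0.03 1.87 0.51 0.66 0.77]
remaining rows 3 dist 0.0281 rot 0.4
[[-0.06, 0.07, -0.09], [0.17, 0.0, 0.92]]
```

View pics/w12.png

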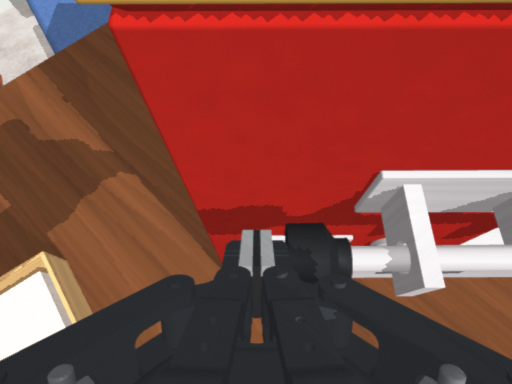

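View pics/s12z.png

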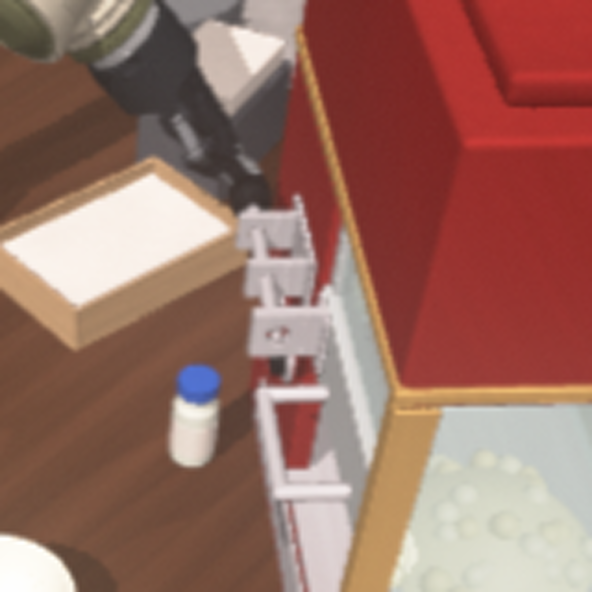

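Emit:
{"op": "servo_tool", "data": {"series": [[[0, 0, 0], [0, 0, 0.6], 0], [[0, 0, 0], [0, 0, 0.6], 0], [[0, 0, 0], [0, 0, 0.6], 0], [[0, 0, 0], [0, 0, 0.4], 0], [[0, 0, 0], [0, 0, 0], 0]]}}

```text
t: 9.3
ee_pos: [0.408, 0.2984, 0.2579]
orientation: [1.569, 0.869, 0.761]
ft_force: [0.3, -0.6, -0.2]
grip_width: -0.0
```

```bash
python3 pic.py wrist w13; python3 pic.py scene s13 240 20 400 180 3.7; python3 go.py .4137 .297 .255 44 50 90 1 1
```

```text
t 9.4 pos [0.4077 0.2987 0.2579] F [-0.6 -0.1  0. ] grip 0.0 j [0.22 0.04 1.86 0.55 0.69 0.69]
remaining rows 1 dist 0.0069 rot 0.4
[[-0.2, 0.23, -0.21], [0.43, 0.06, 0.54]]
```

View pics/w13.png

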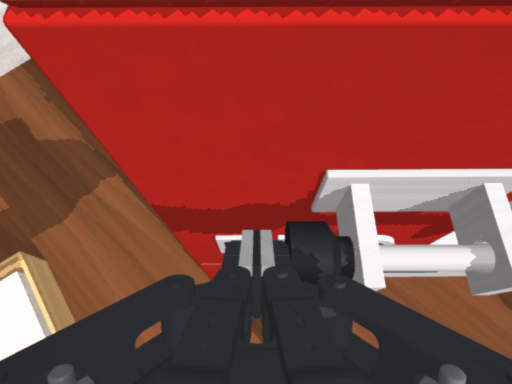

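View pics/s13z.png

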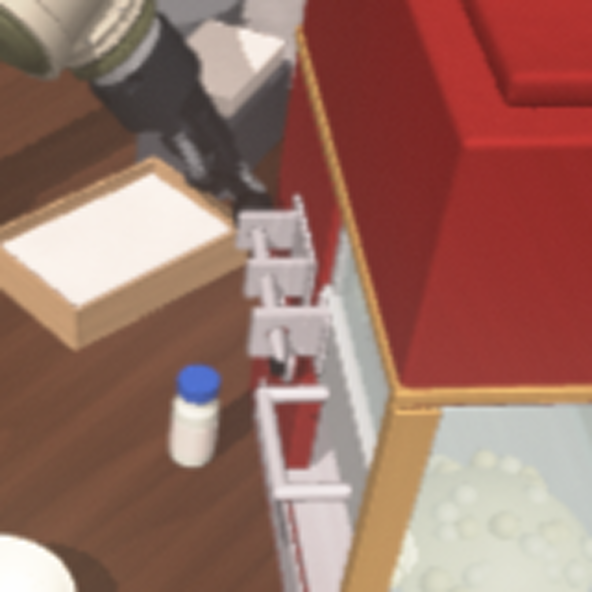

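Emit:
{"op": "servo_tool", "data": {"series": [[[0, 0, 0], [0, 0, 0.3], 0], [[0, 0, 0], [0, 0, 0.3], 0], [[0, 0, 0], [0, 0, 0], 0]]}}

```text
t: 9.7
ee_pos: [0.4083, 0.2972, 0.2578]
orientation: [1.583, 0.87, 0.778]
ft_force: [-14.9, 21.8, 5.5]
grip_width: -0.0001
```

Emit:
{"op": "servo_tool", "data": {"series": [[[0, 0, 0], [0, 0, 0.3], 0], [[0, 0, 0], [0, 0, 0], 0]]}}

```text
t: 9.9
ee_pos: [0.4083, 0.2969, 0.2578]
orientation: [1.59, 0.871, 0.788]
ft_force: [-24.5, 35.3, 8.8]
grip_width: 0.0001
```

```bash
python3 pic.py wrist w14; python3 go.py .4137 .297 .255 44 50 90 1 1
```

```text
t 9.95 pos [0.4083 0.2969 0.2578] F [-23.9  35.5   8.7] grip 0.0 j [0.2  0.04 1.86 0.58 0.71 0.66]
remaining rows 1 dist 0.0061 rot 0.8
[[-0.24, -0.72, -0.11], [0.47, 0.13, 0.37]]
```

View pics/w14.png

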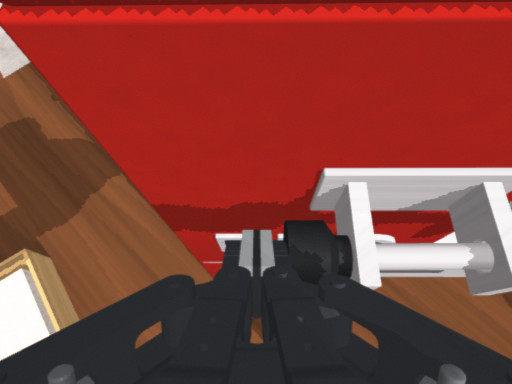

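Emit:
{"op": "servo_tool", "data": {"series": [[[0, 0, 0], [0, 0, -0.5], 0], [[0, 0, 0], [0, 0, -1], 0], [[0, 0, 0], [-1, 0, -2], 0], [[0, 0, 0], [-4, 0, -1], 0], [[0, 0, 0], [-4, 0, 0], 0]]}}

```text
t: 10.45
ee_pos: [0.3389, 0.2851, 0.3268]
orientation: [1.571, 0.871, 0.766]
ft_force: [0.3, 0.3, 0.1]
grip_width: -0.0003
```

```bash
python3 pic.py wrist w15; python3 pic.py scene s15 240 20 400 180 3.7; python3 go.py .4137 .297 .255 44 50 90 1 1
```

```text
t 10.55 pos [0.3398 0.2844 0.3308] F [-0.   0.1  0.1] grip -0.0 j [ 0.22 -0.17  1.83  0.44  0.9   0.85]
remaining rows 11 dist 0.1066 rot 0.7
[[-0.0, 0.03, -0.05], [0.89, -0.02, 0.38]]
```

View pics/w15.png

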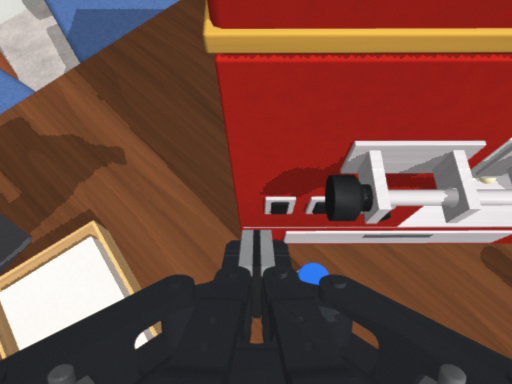

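View pics/s15z.png

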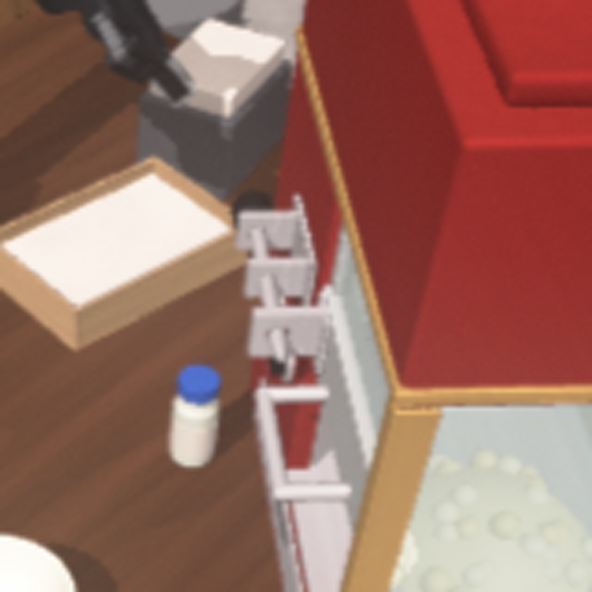

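Emit:
{"op": "servo_tool", "data": {"series": [[[0, 0, 3], [-3, 1, 2], 0], [[0, 0, 3], [-3, 1, 2], 0], [[0, 0, 3], [-1, 0.5, 2.5], 0], [[0, 0, 3], [0, 0, 2.5], 0], [[0, 0, 0], [0, 0, 0], 0]]}}

```text
t: 11.05
ee_pos: [0.3839, 0.1973, 0.3943]
orientation: [1.572, 0.66, 0.758]
ft_force: [0.0, 0.5, -0.6]
grip_width: 0.0001
```

```bash
python3 pic.py wrist w16 40 80 400 300 2.2; python3 go.py .4137 .297 .255 44 50 90 1 1; python3 pic.py top t16; 
```

```text
t 11.1 pos [0.3829 0.1985 0.3944] F [ 0.2 -0.3 -0.5] grip 0.0 j [-0.26 -0.26  1.82  0.83  1.16  0.38]
remaining rows 18 dist 0.1734 rot 12.1
[[-0.02, 0.02, -0.67], [0.87, -0.3, -0.28]]
```

View pics/w16z.png

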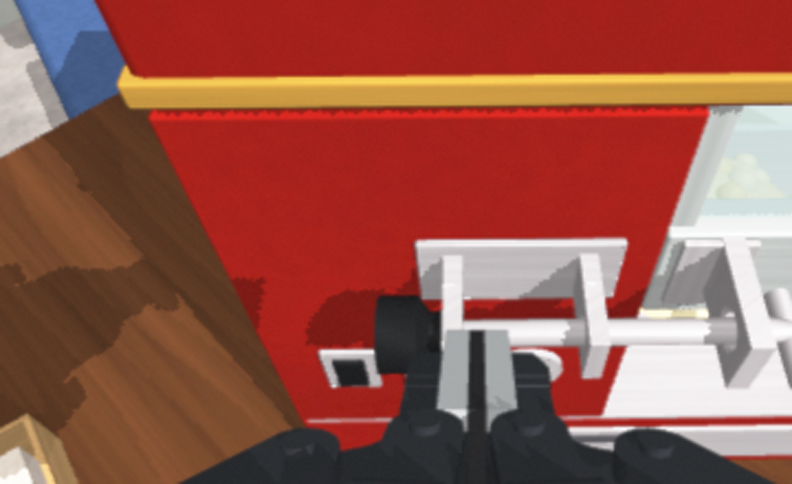

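View pics/t16.png

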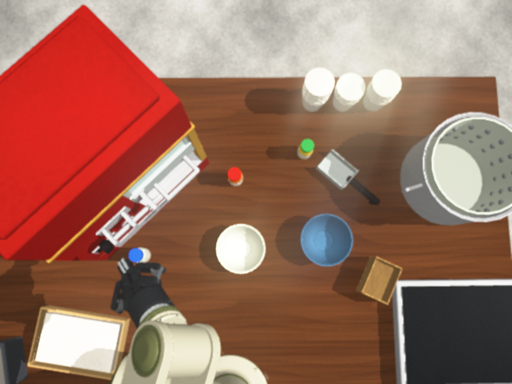

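```bash
python3 - <<'E'
from zb import *
W=(61.18568165935262,256.30173467995036,189.56313759419135,np.load('w16e.npy'))
g=lambda u,v,x:print(onx(40+u/2.2,80+v/2.2,x,W))
g(376,325,-.034);g(376,325,-.044);g(442,322,-.049);g(440,322,-.034)
o=np.load('w8e.npy')
W=(61.18568165935262,256.30173467995036,189.56313759419135,o)
E
python3 - <<'E'
import cv2
a=cv2.imread("pics/w16.png")[200:260,190:340]; cv2.imwrite("pics/w16zz.png",cv2.resize(a,None,fx=5,fy=5,interpolation=cv2.INTER_CUBIC))
E
```

```text
(array([0.4131, 0.2846, 0.2707]), 0.1315)
(array([0.4078, 0.2757, 0.2882]), 0.1287)
(array([0.4228, 0.2529, 0.2988]), 0.102)
(array([0.4321, 0.2649, 0.2727]), 0.1041)
```

View pics/w16zz.png

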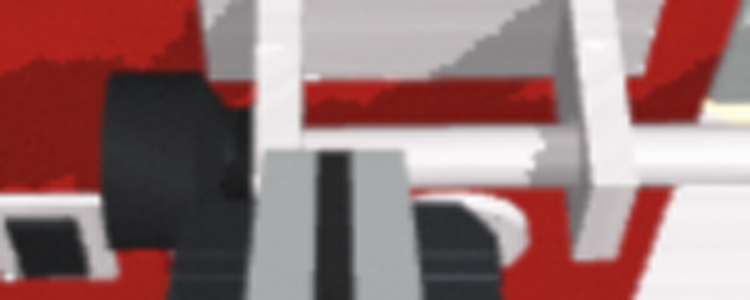

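```bash
python3 - <<'E'
from bench import telemetry,r
o=telemetry.get_obs(); print(o['t'],o['ft_force'].round(2),abs(o['joint_vel']).max().round(3)); print(r.hand_in())
E
```

```text
11.15 [-0.2  -0.12  0.63] 0.043
the job is handed in; nothing more can be done
None
```

The sash is up and the bolt is pushed home through its eye. I handed the job in at 11.15 s, and no verdict is reported.

- **Sash:** it started about 20 mm open. I pushed it up by the lift bar with shut fingers. The last camera reading put the bar at 0.236 m, so the joint is at about 0.134 m. Before the bolt went in, the eye plate's centre measured 0.2656 m against 0.2652 m for the bolt guide.
- **Bolt:** I pushed the knob with the side of the fingers until it stopped dead at about 43 N. I then backed off.
    - The pictures show the rod through the eye.
    - They also show the knob's collar against the guide. The knob's end face measured about 27 mm left of the guide, against 28 mm expected.
- **Other checks:**
    - The arm was clear of everything, with wrist force under 1 N.
    - The bowls, shakers, scoop and carton look unmoved in the top view; I checked that by eye, not by measurement.
- **Disagreements:** the first pose fit left errors of up to about 6 pixels on a few points. The close wrist pictures agreed with each other and with the given dimensions to within a few millimetres. I did not measure the sash height again after the bolt went in; the pictures showed no change.

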